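# Hang the bottle holder on the bench cleat rail and put its bottle back

### The job

Hang the loose grey bottle holder back in the free stretch of the cleat rail beside the tray: lean its top towards the rail, drop its angled rear strip behind the cleat, swing the bottom in until the holder hangs upright and fully home, and let go. Then stand the smaller of the two loose bottles upright in the hanging holder, and leave everything else where it is.

Things in the scene. Friction and masses are not known exactly. Their poses are not given: they have to be found in the camera images.
- rail_seat (a point): On the fixed aluminium cleat rail, half-way along it, 142 mm above the bench (bench z=0): point holder_strip has this x and z when the holder hangs fully home; the y place is free. y runs along the rail, x points level into the rail (things hang on the -x side), z up. 2 mm behind this point is the face of the backing panel (35 to 165 mm above the bench); nothing behind it is taller.
- rail_lip (a point): Middle of the cleat lip's top edge, 152 mm above the bench, 15 mm out from the panel; axes as rail_seat. The lip, 4 mm thick, leans out at 45 degrees as it rises; between it and the panel is a V groove open at the top. Under it the cleat body is 14 mm deep, down to 115 mm above the bench. Rail 400 mm long; black end caps 26 mm deep, up to 166 mm.
- holder_center (a point): Centre of the back plate of the loose grey bottle holder (0.42 kg), half-way up, 90 mm above its underside. x out of its back, y along its width, z up. Plate 10 mm thick (x), 120 mm wide up to 40 mm above this point; above that an 80 mm wide grip tab, up to 90 mm above it: pinch it across x from above. Home on the rail, this point is 135 mm up and 27 mm in front of the panel.
- holder_strip (a point): Middle of the lower rear edge of the holder's angled strip, 25 mm in +x and 7 mm up from holder_center, same axes. The strip, 110 mm wide and 4 mm thick, slopes at 45 degrees from the plate's back (20 mm forward of and above this edge) down and rearwards to this edge. With the holder leaning 30 degrees, top towards the rail, it drops straight down into the groove.
- holder_spacer (a point): Middle of the upper rear edge of the holder's spacer block, 27 mm in +x and 27 mm down from holder_center, same axes. The block fills the back below this edge: 110 mm wide, 22 mm deep, 63 mm high. Home, it rests on the panel 7 mm under the cleat, so the holder cannot go on or off upright: it goes in leaning, then swings upright about the strip's edge.
- holder_pocket (a point): Middle of the floor of the holder's open-topped pocket for one bottle, 48 mm in -x and 84 mm down from holder_center (6 mm above the holder's underside), same axes. Inside 86 mm (x) by 92 mm (y); walls 4 mm thick, up to 64 mm above this point. The back plate is 43 mm away in +x and rises 174 mm above this point.
- bottle_center (a point): Centre of the smaller loose bottle (amber glass, paper label, white screw cap; 0.33 kg), half-way up: body 70 mm across, 143 mm high overall, standing upright on the bench; the cap is 48 mm across and takes up the top 28 mm. z up.
- tray: Fixed low grey tray with a pipette-tip box, already hanging on the rail near its +y end; origin at its underside, at the mid-plane of its back plate, axes as rail_seat. 120 mm wide (y), to 101 mm in front of the origin (-x), 130 mm high.
- big_bottle_center (a point): Centre of the larger loose bottle of the same kind, 86 mm across and 181 mm high: leave it.
- beaker: White beaker, 80 mm across, 95 mm high, origin at the centre of its underside: leave it.
- mortar: White mortar bowl, 90 mm across, 50 mm high, origin at the centre of its underside: leave it.
There are look-alikes about, which are no part of the job. Leave any yellow look-alike of the part that bears bottle_center alone. What is shaped like the part that bears holder_center but green is not meant.

How it is judged:
On the way:
1. the holder hangs home on the cleat, upright and let go, with the bottle not yet in it (x of holder_strip in the frame of rail_seat between -0.005 and 0.005 m and z of holder_strip in the frame of rail_seat between -0.005 and 0.005 m and angle between holder_center's own z axis and vertical below 0.06 rad and angle between the x axis of holder_center and the x axis of rail_seat, either way round below 0.06 rad and contact force between the fingers and holder below 0.2 N and height (world z) of bottle_center below 0.09 m), for 0.2 s.
At the end, for the whole second after the job is handed in: The holder hangs on the rail with its strip within 5 mm of its home place in the groove (height and distance from the panel), upright and square to the rail within 0.06 rad; the smaller bottle stands on the floor of its pocket, upright within 0.1 rad; both at rest and released (x of holder_strip in the frame of rail_seat between -0.005 and 0.005 m and z of holder_strip in the frame of rail_seat between -0.005 and 0.005 m and y of holder_strip in the frame of rail_seat between -0.15 and 0.15 m and angle between holder_center's own z axis and vertical below 0.06 rad and angle between the x axis of holder_center and the x axis of rail_seat, either way round below 0.06 rad and x of bottle_center in the frame of holder_center between -0.066 and -0.03 m and y of bottle_center in the frame of holder_center between -0.02 and 0.02 m and z of bottle_center in the frame of holder_center between -0.02 and -0.006 m and angle between bottle_center's own z axis and vertical below 0.1 rad and linear speed of each of holder, bottle below 0.02 m/s); the robot touches nothing.
It fails at once if another loose thing is moved by more than 30 mm (distance of any of big_bottle_center, beaker, mortar from where it was at the start of the episode above 0.03 m).
It fails at once if the smaller bottle is tipped over (more than 0.7 rad) (angle between bottle_center's own z axis and vertical above 0.7 rad).
It also fails if it takes over 61 s, if anything falls off the work surface, if the arm or the gripper's body presses on something with over 40 N, if the wrist force passes 120 N, or if a joint passes its speed limit or range.

### The arm

A 6-joint arm with a two-finger parallel gripper is mounted at the origin on the work surface. World frame = base frame: x ahead of the robot, y to its left, z up, the work surface at z = 0. Lengths are in m, angles in rad, forces in N, time in s.
With the tool pointing down it reaches from about 0.35 to 0.975 m from the base axis. Payload 4.9 kg.
Tool frame: the origin (TCP) lies on the front face of the gripper's body, between the roots of the fingers; the fingertips stand ctrl.finger_overhang ahead of it and the grasp point (between the pads) lies 54 mm ahead of it (ctrl.finger_overhang is the distance from the TCP to the fingertips, in m); z points along the fingers, y is the line along which they close (so a half turn about z gives the same grasp; the last joint's range is limited). The gripper opens to 85 mm and grips with 20 to 120 N. Pads are 22 mm wide; open, the fingers measure 114 mm over their backs; the gripper's body (76 mm by 85 mm) begins 54 mm behind the grasp point. The pads swing forward as they close: fully open they stand 13 mm farther back than shut.
Start: joints at [1.062, 0.053, 1.613, -0, 1.476, -0.119], TCP at [0.237, 0.578, 0.304] pointing down, gripper open.
Joint ranges: [-3.01, 3.01], [-1.01, 2.22], [0.06, 2.58], [-1.02, 4.17], [0.09, 2.62], [-3.14, 3.14]. Speed limits (rad/s): [2.57, 2.57, 3.14, 3.14, 3.14, 3.14].

### API

Orientations are given as a rotation vector (axis times angle).
In Python, from station import ctrl, vision gives the robot as it stands. The module is installed in compiled form; this text tells all that it offers.
- The arm moves only by the tool drive_tool, never from a script. Its argument "rows" is a list of rows, each a list of 2 entries, a list of its own where there are three numbers: the shift along the tool's x, y, z in m, then the turn about the tool's z in rad. A call has 1 to 10 rows; each row shifts and turns the commanded pose from where the row before left it, along the tool's axes as they then stand; what a row does not reach is not made up. A row lasts 1/10 s, in which the tool goes at most 50 mm and 8.59 degrees, less where a joint would pass 70% of its speed; a pose out of reach is approached as far as the arm can. A call with a gripper value outside its range is refused whole. "jaw" is the closure, from 0 (fully open) to 1 (shut), set as the call begins (left out, the last holds). The fingers move at their own pace and stop on an object; "grip_force" is the grip in N (left out, the last holds). Time passes only in rows, so rows that do not move let the fingers close. It gives the time, the measured TCP pose, the force, the opening and the grip force at its end, in the units of the state.
- ctrl.get_obs(): the state, without advancing time (a new reading comes with each control period).
- vision.get_image(name): name is "scene" or "side" or "wrist"; returns a dict with "image" (384x512x3 uint8, blue, green, red), "vertical_fov" (degrees; the focal length in pixels is half the picture's height over the tangent of half this angle, whatever the lens; pixels are square), "cx", "cy" (the principal point, pixels), "R" (3x3) and "t" (3): a world point X has camera coordinates R X + t. Camera axes: x right, y down, z forward; pixel columns grow to the right and rows downward; lengths in m; the calibration is good to about 2 mm. A picture is of the moment at which its call begins. There is no depth.
- ctrl.finish_job(): hands the job in; it is judged then, once.
The state is a dict: "t": time; "q": joint angles; "dq": joint speeds; "effort": joint torques, N m; "tool_pos": TCP position; "tool_rot": TCP orientation; "contact_force": force on the tool from outside, world axes, zero at the start; "wrist_torque": the same for the moment, N m; "opening": finger opening in m; "grip_force": force on a finger pad.
Only numpy, scipy, OpenCV 4.12 (cv2) and the standard library are available. Lean on these libraries where they do the work, as an engineer would, in place of code of your own. Each camera call takes 0.05 s, during which the arm holds its last target. There are 200 camera calls.

## Working session

There is one attempt and no reset: what is moved stays moved. The work goes in short steps, Python scripts to look and compute and a tool call to move; the robot and the scene stay as the last step left them, time stands still between calls to the robot, and variables do not carry over. Pictures are saved under pics/ and viewed, at most 10 in all, crops included, and the job is handed in when it is done.

Besides the shell and the picture viewer there is one more tool, called by a JSON object that holds its "name" and its "arguments". drive_tool: Moves the arm, as the interface text tells. Its arguments: {"type":"object","properties":{"rows":{"type":"array","items":{"type":"array"}},"jaw":{"type":"number"},"grip_force":{"type":"number"}},"required":["rows"]}

```bash
mkdir -p pics; cat > h.py <<'E'
import numpy as np, cv2
from station import ctrl, vision
from scipy.spatial.transform import Rotation as Ro
def cam(n):
    d=vision.get_image(n); h=d["image"].shape[0]
    d["f"]=h/2/np.tan(np.radians(d["vertical_fov"])/2); d["R"]=np.array(d["R"]); d["t"]=np.array(d["t"]); return d
def proj(d,X):
    c=d["R"]@np.array(X,float)+d["t"]; return d["f"]*c[:2]/c[2]+[d["cx"],d["cy"]]
def ray(d,u,v):
    r=d["R"].T@np.array([(u-d["cx"])/d["f"],(v-d["cy"])/d["f"],1]); return -d["R"].T@d["t"], r
def atz(d,u,v,z):
    o,r=ray(d,u,v); return o+r*(z-o[2])/r[2]
E
python3 - <<'E'
from h import *
import pickle
D={}
for n in("scene","side","wrist"):
    d=cam(n);D[n]=d;cv2.imwrite(f"pics/{n}0.png",cv2.resize(d["image"],(800,600),interpolation=cv2.INTER_CUBIC))
    print(n,d["f"],(-d["R"].T@d["t"]).round(3),d["R"][2].round(3))
pickle.dump(D,open("D0.pkl","wb"))
o=ctrl.get_obs();print(o,ctrl.finger_overhang)
E
```

```text
scene 360.60686217933494 [1.255 0.086 0.881] [-0.693 -0.039 -0.72 ]
side 414.8143194540499 [ 0.15  -0.679  0.737] [ 0.358  0.701 -0.617]
wrist 326.497661007539 [0.165 0.607 0.372] [ 0.28  -0.118 -0.953]
{'t': 0.15, 'q': array([ 1.06201263e+00,  5.32242565e-02,  1.61398782e+00,  1.96911276e-06,
        1.47600143e+00, -1.18981787e-01]), 'dq': array([ 0.00028263, -0.0024687 , -0.00439712,  0.0017101 , -0.00178373,
       -0.00158851]), 'effort': array([ 6.93567290e-04, -3.94242454e+01, -3.70722270e+01, -6.97452037e-05,
        4.68146798e-03, -1.62168698e-05]), 'tool_pos': array([0.23730862, 0.57779116, 0.30292803]), 'tool_rot': array([-6.08333089e-01, -3.08161866e+00,  2.42029150e-03]), 'contact_force': array([ 0.07761587, -0.73767814,  0.16240263]), 'wrist_torque': array([-0.0178266 , -0.02474775, -0.01942479]), 'grip_force': 0.0, 'opening': 0.08539289849591965} 0.0726
```

View pics/scene0.png

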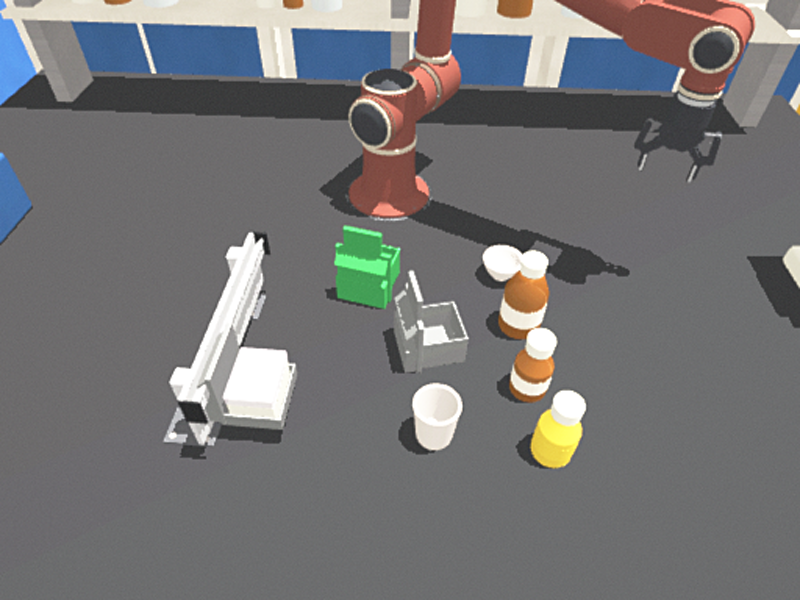

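View pics/side0.png

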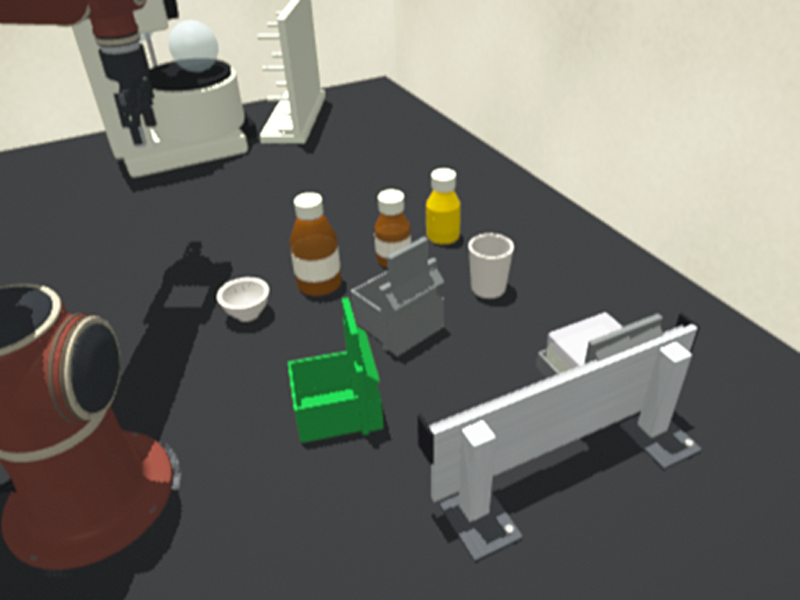

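```bash
python3 - <<'E'
from h import *
import pickle
D=pickle.load(open("D0.pkl","rb"))
def tile(n,x0,y0,s,w,h,step=10):
    im=D[n]["image"][y0:y0+int(h/s),x0:x0+int(w/s)]
    o=cv2.resize(im,(w,h),interpolation=cv2.INTER_CUBIC)
    for x in range(-(-x0//step)*step,x0+int(w/s),step):
        cv2.line(o,(int((x-x0)*s),0),(int((x-x0)*s),5),(0,255,255),1)
        if x%20==0: cv2.putText(o,str(x),(int((x-x0)*s)-8,15),0,.35,(0,255,255),1)
    for y in range(-(-y0//step)*step,y0+int(h/s),step):
        cv2.line(o,(0,int((y-y0)*s)),(5,int((y-y0)*s)),(0,255,255),1)
        if y%20==0: cv2.putText(o,str(y),(7,int((y-y0)*s)+4),0,.35,(0,255,255),1)
    return o
a=np.hstack([tile("scene",247,170,6.667,400,500),tile("side",220,148,5.714,400,500)])
cv2.imwrite("pics/hold.png",a)
b=np.hstack([tile("scene",100,142,4,400,600),tile("side",262,190,2.1052,400,600)])
b=np.vstack([np.hstack([tile("scene",100,145,4,400,600)]) ])
c=tile("side",264,188,2.1,400,400)
c=np.vstack([c,np.zeros((200,400,3),np.uint8)])
cv2.imwrite("pics/rail.png",np.hstack([b,c]))
E
```

```text
(no output)
```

View pics/hold.png

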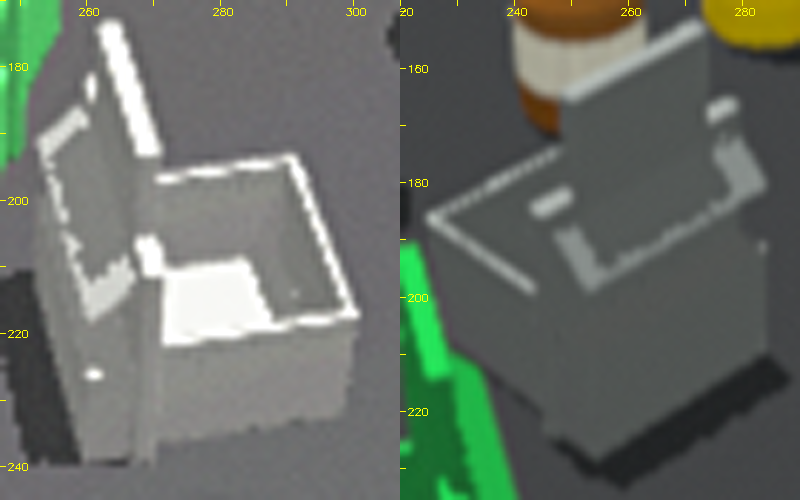

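View pics/rail.png

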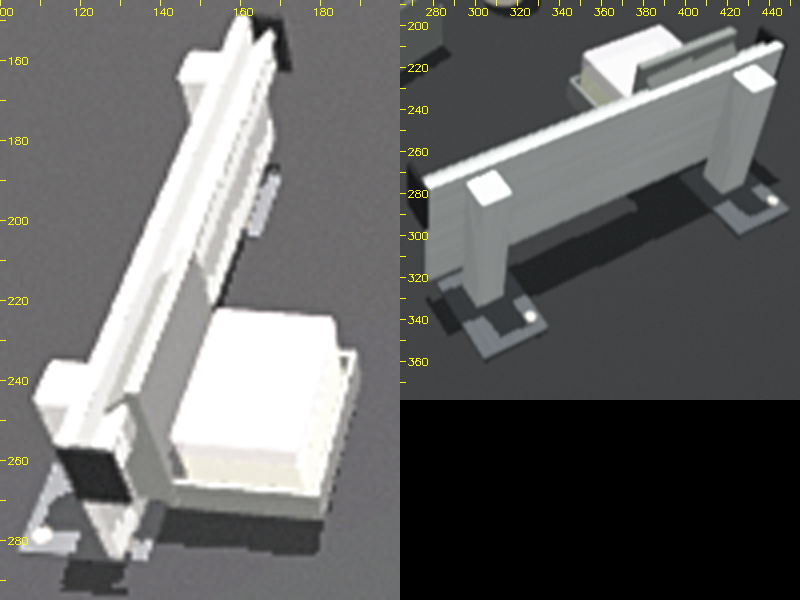

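```bash
cat > fit.py <<'E'
from h import *
import pickle
from scipy.optimize import least_squares
D=pickle.load(open("D0.pkl","rb"))
def T(p,X):
    c,s=np.cos(p[2]),np.sin(p[2]); return np.array([p[0]+c*X[0]-s*X[1],p[1]+s*X[0]+c*X[1],X[2]])
H=[("scene",(262.5,174.5),(0,-40,90)),("scene",(269,193),(0,40,90)),("scene",(300.5,217),(-95,50,-20)),("scene",(291,193.5),(-95,-50,-20)),
("scene",(298.5,232),(-95,50,-90)),("scene",(270,211.5),(0,60,40)),("scene",(260,218),(25,55,7)),("scene",(252.5,192),(25,-55,7)),
("side",(250,164),(0,-40,90)),("side",(273,152.5),(0,40,90)),("side",(254,198.5),(25,-55,7)),("side",(284,181),(25,55,7)),("side",(225,186),(-95,-50,-20)),("side",(254.5,229),(27,-55,-90)),("side",(284,210),(27,55,-90))]
def rh(p): return np.concatenate([proj(D[n],T(p,np.array(X)/1e3+[0,0,.09]))-uv for n,uv,X in H])
s=least_squares(rh,[.55,-.0,-1.5],loss="soft_l1");print("holder",s.x.round(4));print(rh(s.x).reshape(-1,2).round(1).tolist())
def R(p):
    t,e=p[3],p[4]
    L=[("scene",(127,256),(-.024,.2+e,.166)),("scene",(132.5,270),(-.024,.2+e,.115)),("scene",(113.5,256),(.002+t,.2+e,.166)),
    ("side",(276,274.5),(.002+t,-.2,.165)),("side",(276.5,320),(.002+t,-.2,.035)),("side",(446,211),(.002+t,.2,.165)),("scene",(172.5,162),(-.024,-.2,.115))]
    return np.concatenate([proj(D[n],T(p,X))-uv for n,uv,X in L])
r=least_squares(R,[.65,-.3,-1.6,.01,0.]);print("rail",r.x.round(4));print(R(r.x).reshape(-1,2).round(1).tolist())
def tri(a,b):
    A=[];B=[]
    for n,uv in(("scene",a),("side",b)):
        o,d=ray(D[n],uv[0]/1.5625,uv[1]/1.5625);d/=np.linalg.norm(d);P=np.eye(3)-np.outer(d,d);A.append(P);B.append(P@o)
    return np.linalg.lstsq(np.vstack(A),np.hstack(B),rcond=None)[0].round(3)
for k,a,b in(("bottle",(541,339),(391,196)),("big",(534,260),(309,200)),("yellow",(568,402),(443.5,176)),("beaker top",(437,402),(491,248)),("mortar top",(503,258),(244,291))):print(k,tri(a,b))
pickle.dump((s.x,r.x),open("fit.pkl","wb"))
E
python3 fit.py
```

```text
holder [ 0.5347  0.0844 -1.3096]
[[-0.1, -1.5], [-0.2, -0.3], [-1.1, -0.3], [-0.7, -0.8], [-1.4, -0.6], [-0.3, -1.1], [0.2, 0.0], [0.0, -1.2], [-0.4, -0.6], [0.6, -1.7], [-0.9, -0.7], [0.6, -1.7], [0.2, -1.2], [0.5, -1.9], [0.8, -1.9]]
rail [ 0.5889 -0.2475 -1.6089  0.0077  0.0038]
[[-0.1, 1.0], [-0.5, -1.2], [-0.5, -0.3], [0.3, 1.1], [-0.1, -0.7], [-0.0, -1.6], [0.9, -0.9]]
bottle [0.611 0.306 0.14 ]
big [0.45  0.304 0.178]
yellow [0.739 0.332 0.139]
beaker top [0.72  0.129 0.09 ]
mortar top [0.301 0.276 0.05 ]
```

```bash
sed -i 's/)-uv for/)-uv+.5 for/; s#uv\[0\]/1.5625,uv\[1\]/1.5625#uv[0]/1.5625-.5,uv[1]/1.5625-.5#' fit.py; python3 fit.py
cat >> h.py <<'E'
def to(P,ang=None):
    "tool-frame shift to world point P; turn about tool z to bring tool y (mod pi) to world angle ang"
    o=ctrl.get_obs();M=Ro.from_rotvec(o["tool_rot"]).as_matrix()
    print("t",o["t"],"pos",o["tool_pos"].round(4),"F",o["contact_force"].round(1),"open",round(o["opening"],4),"grip",round(o["grip_force"],1),"q",o["q"].round(2),"down",M[:,2].round(4))
    print("x",M[:2,0].round(4),"y",M[:2,1].round(4),"shift",(M.T@(np.array(P)-o["tool_pos"])).round(4))
    if ang is not None:
        a=np.arctan2(M[1,1],M[0,1]);d=(ang-a+np.pi/2)%np.pi-np.pi/2;print("turn",round(-d,4))
E
python3 - <<'E'
from h import *
import pickle
s,r=pickle.load(open("fit.pkl","rb"));D=pickle.load(open("D0.pkl","rb"))
to([s[0],s[1],.30],s[2]+np.pi/2)
c,sn=np.cos(r[2]),np.sin(r[2]);Rr=np.array([[c,-sn],[sn,c]])
for n,u,v in(("scene",150,208),("scene",132,244),("side",377,219),("side",424,202)):
    print(n,[(Rr.T@(atz(D[n],u,v,z)[:2]-r[:2])).round(3) for z in(.165,.175)])
E
```

```text
holder [ 0.5332  0.0838 -1.3114]
[[0.2, -1.4], [0.1, -0.2], [-0.8, -0.2], [-0.4, -0.6], [-1.2, -0.5], [-0.0, -1.0], [0.5, 0.1], [0.4, -1.1], [-0.4, 0.2], [0.8, -0.9], [-0.9, 0.1], [0.8, -0.9], [0.3, -0.5], [0.6, -1.1], [0.9, -1.1]]
rail [ 0.5884 -0.2489 -1.6113  0.0056  0.0032]
[[-0.2, 1.1], [-0.6, -1.1], [0.3, -0.2], [0.2, 1.2], [-0.0, -0.5], [0.2, -1.0], [1.1, -0.5]]
bottle [0.61  0.305 0.142]
big [0.449 0.303 0.18 ]
yellow [0.737 0.331 0.14 ]
beaker top [0.719 0.129 0.092]
mortar top [0.3   0.275 0.053]
t 0.15 pos [0.2373 0.5778 0.3029] F [ 0.1 -0.7  0.2] open 0.0854 grip 0.0 q [ 1.06  0.05  1.61  0.    1.48 -0.12] down [-8.0e-04 -1.4e-03 -1.0e+00]
x [-0.925  0.38 ] y [0.38  0.925] shift [-0.4615 -0.3445  0.0034]
turn 0.9216
scene [array([-0.033,  0.048]), array([-0.038,  0.056])]
scene [array([-0.025,  0.166]), array([-0.029,  0.173])]
side [array([-0.033,  0.053]), array([-0.024,  0.045])]
side [array([-0.032,  0.177]), array([-0.023,  0.167])]
```

{"name": "drive_tool", "arguments": {"rows": [[[-0.038,-0.0285,0],0],[[-0.038,-0.0285,0],0],[[-0.038,-0.0285,0],0],[[-0.038,-0.0285,0],0],[[-0.038,-0.0285,0],0],[[-0.038,-0.0285,0],0],[[-0.038,-0.0285,0],0],[[-0.038,-0.0285,0],0],[[-0.038,-0.0285,0],0],[[-0.038,-0.0285,0],0]], "jaw": 0}}

```text
t: 1.15
tool_pos: [0.4811, 0.1682, 0.3038]
tool_rot: [0.608, 3.082, 0.0]
contact_force: [0.1, 0.6, -0.2]
opening: 0.085
grip_force: 0.0
```

{"name": "drive_tool", "arguments": {"rows": [[[-0.038,-0.0285,0],0],[[-0.038,-0.0285,0],0],[[0,0,0],0.14],[[0,0,0],0.14],[[0,0,0],0.14],[[0,0,0],0.14],[[0,0,0],0.14],[[0,0,0],0.14],[[0,0,0],0.08],[[0,0,0],0]]}}

```text
t: 2.15
tool_pos: [0.5291, 0.0885, 0.3035]
tool_rot: [-1.913, -2.491, 0.001]
contact_force: [-1.0, 0.4, -0.1]
opening: 0.0854
grip_force: 0.0
```

```bash
python3 - <<'E'
from h import *
import pickle
s,r=pickle.load(open("fit.pkl","rb"))
to([s[0],s[1],.28],s[2]+np.pi/2)
E
```

```text
t 2.15 pos [0.5291 0.0885 0.3035] F [-1.   0.4 -0.1] open 0.0854 grip 0.0 q [ 0.03 -0.16  1.82 -0.    1.48 -0.23] down [-6.e-04 -0.e+00 -1.e+00]
x [-0.2583  0.9661] y [0.9661 0.2583] shift [-0.0056  0.0027  0.0235]
turn 0.0019
```

{"name": "drive_tool", "arguments": {"rows": [[[-0.0056,0.0027,0.02],0.002],[[0,0,0.021],0],[[0,0,0],0],[[0,0,0],0]]}}

```text
t: 2.55
tool_pos: [0.5332, 0.0838, 0.2627]
tool_rot: [-1.914, -2.49, 0.001]
contact_force: [-0.1, -0.8, 0.6]
opening: 0.0856
grip_force: 0.0
```

```bash
python3 - <<'E'
from h import *
import pickle
s,r=pickle.load(open("fit.pkl","rb"))
to([s[0],s[1],.21],s[2]+np.pi/2)
w=cam("wrist");a=cam("scene");b=cam("side")
pickle.dump((w,a,b),open("D1.pkl","wb"))
def T(X):
    c,q=np.cos(s[2]),np.sin(s[2]);return [s[0]+c*X[0]-q*X[1],s[1]+q*X[0]+c*X[1],X[2]+.09]
for d in(w,a,b):
    for y in(-.04,.04):
        for x in(-.005,.005):
            u=proj(d,T((x,y,.09)));cv2.circle(d["image"],tuple(np.round(u).astype(int)),1,(0,0,255),-1)
W=cv2.resize(w["image"],(480,360))
A=cv2.resize(a["image"][100:240,200:320],(0,0),fx=2.6,fy=2.6,interpolation=2)
B=cv2.resize(b["image"][80:220,190:310],(0,0),fx=2.6,fy=2.6,interpolation=2)
cv2.imwrite("pics/w1.png",np.hstack([cv2.resize(W,(480,364)),A]));
o=np.zeros((600,800,3),np.uint8);o[:360,:480]=W;o[:364,480:792]=A;o[364:,0:312]=B[:236]
cv2.imwrite("pics/w1.png",o)
E
```

```text
t 2.55 pos [0.5332 0.0838 0.2627] F [-0.1 -0.8  0.6] open 0.0856 grip 0.0 q [ 0.02 -0.12  1.85  0.    1.41 -0.24] down [-0.0011  0.     -1.    ]
x [-0.2571  0.9664] y [0.9664 0.2571] shift [-0.      0.0001  0.0527]
turn 0.0006
```

View pics/w1.png

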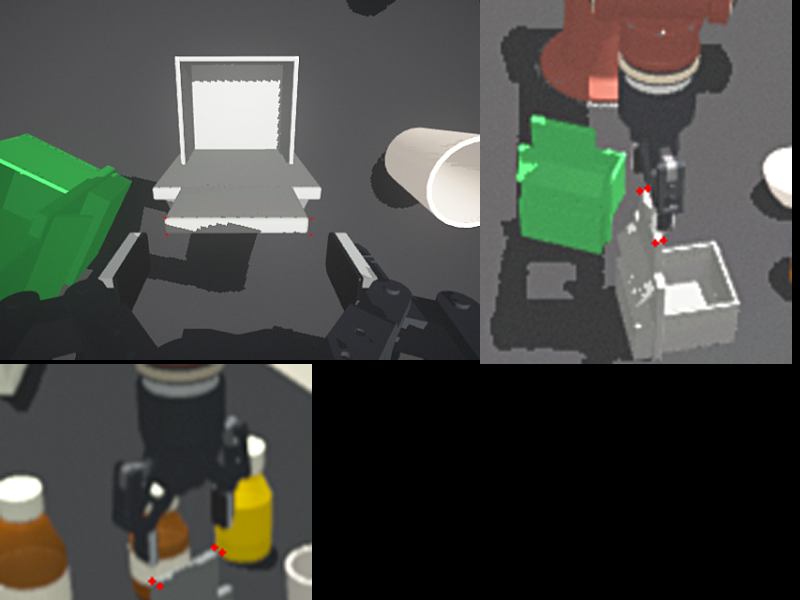

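{"name": "drive_tool", "arguments": {"rows": [[[0,0,0.012],0],[[0,0,0.01],0],[[0,0,0.01],0],[[0,0,0],0]]}}

```text
t: 3.1
tool_pos: [0.5321, 0.0837, 0.2281]
tool_rot: [-1.914, -2.487, 0.004]
contact_force: [-0.9, -0.2, -0.4]
opening: 0.0858
grip_force: 0.0
```

{"name": "drive_tool", "arguments": {"rows": [[[0,0,0.01],0],[[0,0,0.01],0],[[0,0,0],0]]}}

```text
t: 3.4
tool_pos: [0.5324, 0.0837, 0.2087]
tool_rot: [-1.914, -2.488, 0.003]
contact_force: [-0.6, 0.4, -1.0]
opening: 0.0855
grip_force: 0.0
```

{"name": "drive_tool", "arguments": {"rows": [[[0,0,0],0],[[0,0,0],0],[[0,0,0],0],[[0,0,0],0],[[0,0,0],0]], "jaw": 0.3, "grip_force": 25}}

```text
t: 3.9
tool_pos: [0.5332, 0.0838, 0.2107]
tool_rot: [-1.916, -2.49, 0.0]
contact_force: [0.3, -1.6, -4.0]
opening: 0.0794
grip_force: 32.9
```

{"name": "drive_tool", "arguments": {"rows": [[[-0.007,0,-0.0005],0],[[-0.007,0,-0.0005],0],[[-0.007,0,0],0],[[-0.007,0,0],0],[[-0.007,0,0],0],[[-0.007,0,0.0005],0],[[-0.007,0,0.001],0],[[-0.007,0,0.001],0],[[0,0,0],0]], "grip_force": 20}}

```text
t: 4.8
tool_pos: [0.5483, 0.0288, 0.2101]
tool_rot: [1.916, 2.488, 0.001]
contact_force: [-0.1, -0.1, -0.9]
opening: 0.0795
grip_force: 33.4
```

```bash
python3 - <<'E'
from h import *
import pickle
o=ctrl.get_obs();print(o["contact_force"],o["opening"],o["grip_force"])
w,a,b=cam("wrist"),cam("scene"),cam("side")
W=cv2.resize(w["image"],(480,360))
A=cv2.resize(a["image"][140:260,200:320],(0,0),fx=2.6,fy=2.6,interpolation=2)
B=cv2.resize(b["image"][130:221,190:350],(0,0),fx=2.6,fy=2.6,interpolation=2)
o=np.zeros((600,800,3),np.uint8);o[:360,:480]=W;o[:312,480:792]=A;o[362:598,0:416]=B[:236]
cv2.imwrite("pics/w2.png",o)
E
```

```text
[-0.1187625  -0.11227813 -0.86274772] 0.0794619577482651 33.404130935668945
```

View pics/w2.png

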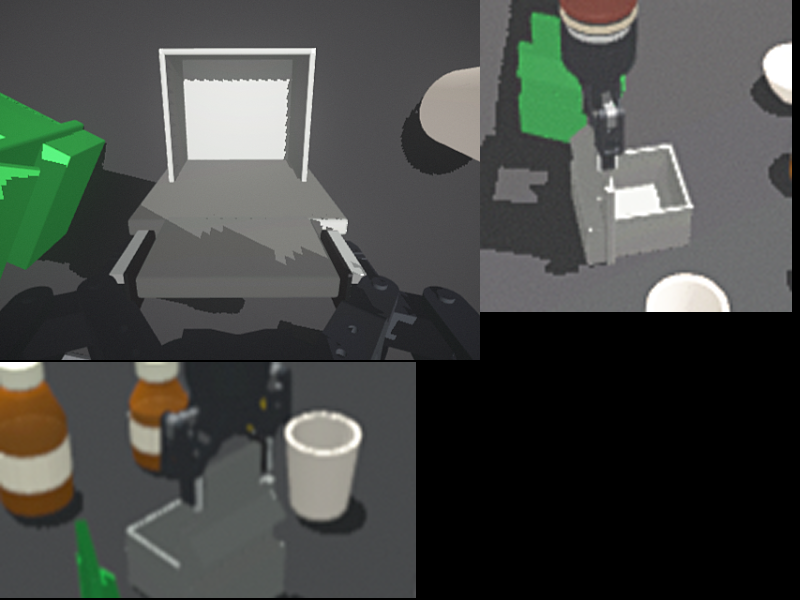

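{"name": "drive_tool", "arguments": {"rows": [[[0,0,0],0],[[0,0,0],0],[[0,0,-0.015],0],[[0,0,-0.025],0],[[0,0,-0.025],0],[[0,0,-0.015],0],[[0,0,0],0]], "grip_force": 80}}

```text
t: 5.65
tool_pos: [0.5487, 0.0296, 0.2923]
tool_rot: [1.913, 2.486, 0.004]
contact_force: [1.1, -0.3, -4.6]
opening: 0.0785
grip_force: 99.0
```

```bash
cat >> h.py <<'E'
import pickle
def rail(x,y,z):
    r=pickle.load(open("fit.pkl","rb"))[1];c,q=np.cos(r[2]),np.sin(r[2])
    return np.array([r[0]+c*x-q*y,r[1]+q*x+c*y,z])
RA=pickle.load(open("fit.pkl","rb"))[1][2]+np.pi/2
def rl():
    r=pickle.load(open("fit.pkl","rb"))[1];p=ctrl.get_obs()["tool_pos"];c,q=np.cos(r[2]),np.sin(r[2])
    d=p-[r[0],r[1],0];print("tool in rail",(c*d[0]+q*d[1]).round(4),(-q*d[0]+c*d[1]).round(4),p[2].round(4))
E
python3 - <<'E'
from h import *
to(rail(-.08,-.04,.29),RA); rl()
a,b=cam("scene"),cam("side")
for u,v in((372,305),(337,298),(400,250)):print(atz(a,u/1.5625-.5,v/1.5625-.5,0).round(3))
for u,v in((383,430),(302,440)):print(atz(b,u/1.5625-.5,v/1.5625-.5,0).round(3))
A=cv2.resize(a["image"][110:260,170:330],(400,375),interpolation=2)
B=cv2.resize(b["image"][80:230,190:350],(400,375),interpolation=2)
cv2.imwrite("pics/w3.png",np.hstack([A,B]))
E
```

```text
t 5.65 pos [0.5487 0.0296 0.2923] F [ 1.1 -0.3 -4.6] open 0.0785 grip 99.0 q [-0.08 -0.12  1.8   0.    1.46 -0.34] down [ 5.e-03 -4.e-04 -1.e+00]
x [-0.2562  0.9666] y [0.9666 0.2562] shift [-0.1911 -0.0476  0.0024]
turn 0.2996
tool in rail -0.2767 -0.0509 0.2923
[ 0.415 -0.008  0.   ]
[ 0.4   -0.087  0.   ]
[0.229 0.042 0.   ]
[ 0.395 -0.088  0.   ]
[ 0.283 -0.048  0.   ]
```

View pics/w3.png

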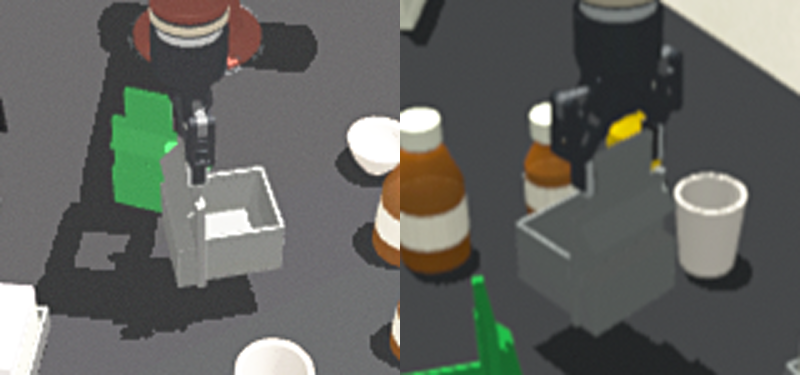

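{"name": "drive_tool", "arguments": {"rows": [[[0,0,0],0.1],[[0,0,0],0.1],[[0,0,0],0.1],[[-0.03,0.001,0],0],[[-0.04,0.002,0],0],[[-0.04,0.002,0],0],[[-0.04,0.002,0],0],[[-0.03,0.001,0],0],[[0,0,0],0],[[0,0,0],0]]}}

```text
t: 6.75
tool_pos: [0.5475, -0.1508, 0.2871]
tool_rot: [-2.265, -2.171, 0.002]
contact_force: [-0.2, -0.6, -4.6]
opening: 0.0785
grip_force: 98.8
```

```bash
python3 - <<'E'
from h import *
to(rail(-.045,-.04,.278),RA); rl()
a,b,w=cam("scene"),cam("side"),cam("wrist")
A=cv2.resize(a["image"][120:270,110:270],(400,375),interpolation=2)
B=cv2.resize(b["image"][130:280,270:430],(400,375),interpolation=2)
W=cv2.resize(w["image"],(300,225))
o=np.zeros((600,800,3),np.uint8);o[:375]=np.hstack([A,B]);o[375:,:300]=W
cv2.imwrite("pics/w4.png",o)
E
```

```text
t 6.75 pos [ 0.5475 -0.1508  0.2871] F [-0.2 -0.6 -4.6] open 0.0785 grip 98.8 q [-0.4  -0.07  1.76  0.    1.45 -0.36] down [-0.0036  0.0021 -1.    ]
x [0.0426 0.9991] y [ 0.9991 -0.0426] shift [-0.0514  0.005   0.009 ]
turn -0.0021
tool in rail -0.0964 -0.0448 0.2871
```

View pics/w4.png

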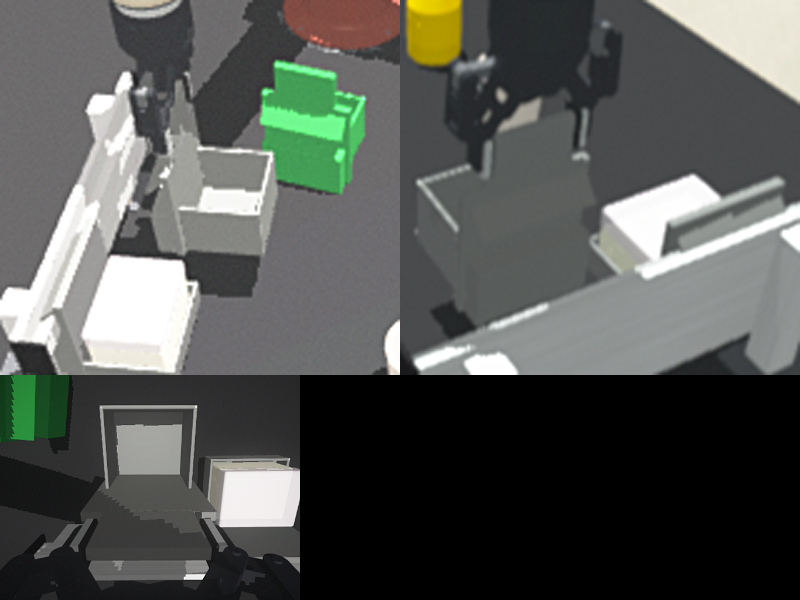

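{"name": "drive_tool", "arguments": {"rows": [[[-0.015,0.001,0.009],0],[[-0.015,0,0],0],[[-0.012,0,0],0],[[-0.004,0,0],0],[[0,0,0],0],[[0,0,0],0]], "grip_force": 40}}

```text
t: 7.5
tool_pos: [0.5475, -0.1966, 0.2806]
tool_rot: [-2.267, -2.175, -0.001]
contact_force: [0.5, 0.1, -5.5]
opening: 0.0787
grip_force: 98.7
```

{"name": "drive_tool", "arguments": {"rows": [[[-0.004,0,0],0],[[-0.004,0,0],0],[[0,0,0],0],[[0,0,0],0]]}}

```text
t: 7.9
tool_pos: [0.5471, -0.2045, 0.2804]
tool_rot: [-2.267, -2.175, -0.0]
contact_force: [-0.5, 0.1, -4.2]
opening: 0.0782
grip_force: 98.7
```

{"name": "drive_tool", "arguments": {"rows": [[[-0.004,0,0],0],[[-0.004,0,0],0],[[0,0,0],0],[[0,0,0],0]]}}

```text
t: 8.3
tool_pos: [0.5469, -0.2116, 0.2805]
tool_rot: [-2.264, -2.175, -0.003]
contact_force: [-0.6, 5.2, -2.1]
opening: 0.0785
grip_force: 99.0
```

```bash
python3 - <<'E'
from h import *
to(rail(-.045,-.04,.278),RA); rl(); print(ctrl.get_obs()["wrist_torque"])
E
```

```text
t 8.3 pos [ 0.5469 -0.2116  0.2805] F [-0.6  5.2 -2.1] open 0.0785 grip 99.0 q [-0.5  -0.02  1.73  0.    1.44 -0.46] down [-0.      0.0032 -1.    ]
x [0.0403 0.9992] y [ 0.9992 -0.0403] shift [0.0095 0.003  0.0025]
turn 0.0002
tool in rail -0.0355 -0.043 0.2805
[1.13398931 0.0265799  0.22587922]
```

{"name": "drive_tool", "arguments": {"rows": [[[-0.003,0,0],0],[[-0.003,0,0],0],[[0,0,0],0]], "grip_force": 20}}

```text
t: 8.6
tool_pos: [0.5468, -0.2164, 0.2809]
tool_rot: [-2.261, -2.174, -0.007]
contact_force: [-2.3, 9.1, -0.9]
opening: 0.0784
grip_force: 99.3
```

{"name": "drive_tool", "arguments": {"rows": [[[-0.004,0,0],0],[[-0.004,0,0],0],[[0,0,0],0]]}}

```text
t: 8.9
tool_pos: [0.5465, -0.2249, 0.2812]
tool_rot: [-2.263, -2.174, -0.006]
contact_force: [-0.5, 8.2, -0.1]
opening: 0.0787
grip_force: 99.3
```

```bash
python3 - <<'E'
from h import *
to(rail(-.045,-.04,.278),RA); rl(); print(ctrl.get_obs()["wrist_torque"])
E
```

```text
t 8.9 pos [ 0.5465 -0.2249  0.2812] F [-0.5  8.2 -0.1] open 0.0787 grip 99.3 q [-0.52 -0.01  1.72  0.    1.44 -0.48] down [ 5.0e-04  5.2e-03 -1.0e+00]
x [0.04   0.9992] y [ 0.9992 -0.04  ] shift [0.0227 0.0028 0.0033]
turn 0.0005
tool in rail -0.0223 -0.0428 0.2812
[1.90047228 0.15055937 0.25064294]
```

{"name": "drive_tool", "arguments": {"rows": [[[-0.005,0,0],0],[[-0.005,0,0],0],[[-0.005,0,0],0],[[-0.005,0,0],0],[[0,0,0],0]]}}

```text
t: 9.4
tool_pos: [0.5458, -0.2449, 0.2809]
tool_rot: [-2.264, -2.173, -0.007]
contact_force: [0.7, 8.9, -0.1]
opening: 0.0784
grip_force: 99.9
```

{"name": "drive_tool", "arguments": {"rows": [[[-0.004,0,0],0],[[-0.004,0,0],0],[[0,0,0],0]]}}

```text
t: 9.7
tool_pos: [0.5455, -0.2526, 0.2801]
tool_rot: [-2.263, -2.173, -0.007]
contact_force: [2.0, 8.5, -2.0]
opening: 0.0785
grip_force: 99.6
```

```bash
python3 - <<'E'
from h import *
to(rail(-.045,-.04,.278),RA); rl(); print(ctrl.get_obs()["wrist_torque"])
a,b=cam("scene"),cam("side")
A=cv2.resize(a["image"][130:230,120:220],(400,400),interpolation=2)
B=cv2.resize(b["image"][140:240,280:380],(400,400),interpolation=2)
cv2.imwrite("pics/w5.png",np.hstack([A,B]))
E
```

```text
t 9.7 pos [ 0.5455 -0.2526  0.2801] F [ 2.   8.5 -2. ] open 0.0785 grip 99.6 q [-0.56  0.01  1.69  0.01  1.44 -0.52] down [ 6.0e-04  6.1e-03 -1.0e+00]
x [0.0404 0.9992] y [ 0.9992 -0.0404] shift [0.0505 0.0027 0.0024]
turn 0.0001
tool in rail 0.0055 -0.0427 0.2801
[ 1.86951518 -0.27618669  0.1236068 ]
```

View pics/w5.png

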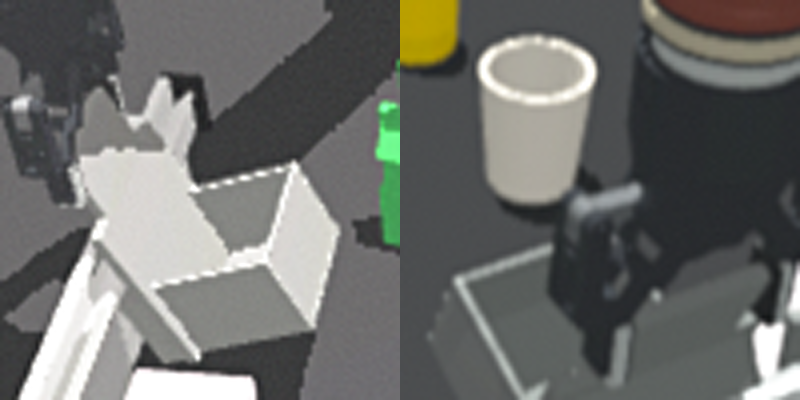

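{"name": "drive_tool", "arguments": {"rows": [[[-0.004,0,0],0],[[-0.002,0,0],0],[[0,0,0],0]]}}

```text
t: 10.1
tool_pos: [0.5453, -0.2572, 0.2795]
tool_rot: [-2.26, -2.172, -0.011]
contact_force: [1.1, 12.1, -3.3]
opening: 0.0782
grip_force: 99.2
```

{"name": "drive_tool", "arguments": {"rows": [[[-0.002,0,0],0],[[-0.002,0,0],0],[[0,0,0],0]]}}

```text
t: 10.4
tool_pos: [0.5452, -0.26, 0.2793]
tool_rot: [-2.258, -2.171, -0.014]
contact_force: [0.9, 15.7, -2.5]
opening: 0.0784
grip_force: 99.3
```

```bash
python3 - <<'E'
from h import *
to(rail(-.045,-.04,.278),RA); rl(); print(ctrl.get_obs()["wrist_torque"])
E
```

```text
t 10.4 pos [ 0.5452 -0.26    0.2793] F [ 0.9 15.7 -2.5] open 0.0784 grip 99.3 q [-0.57  0.02  1.69  0.01  1.44 -0.53] down [-1.000e-04  1.300e-02 -9.999e-01]
x [0.0393 0.9991] y [ 0.9992 -0.0393] shift [0.0579 0.0027 0.0021]
turn 0.0012
tool in rail 0.0129 -0.0427 0.2793
[ 3.27702554 -0.37593061  0.05243541]
```

{"name": "drive_tool", "arguments": {"rows": [[[0.0035,0,0],0],[[0.003,0,0],0],[[0,0,0],0],[[0,0,0],0]]}}

```text
t: 10.8
tool_pos: [0.5451, -0.2572, 0.2797]
tool_rot: [-2.265, -2.175, -0.003]
contact_force: [1.8, 5.8, -6.5]
opening: 0.0785
grip_force: 99.0
```

{"name": "drive_tool", "arguments": {"rows": [[[0,0,0.004],0],[[0,0,0.004],0],[[0,0,0],0],[[0,0,0],0]]}}

```text
t: 11.2
tool_pos: [0.5452, -0.2574, 0.2726]
tool_rot: [-2.265, -2.175, -0.004]
contact_force: [1.5, 5.8, -4.3]
opening: 0.0787
grip_force: 99.6
```

{"name": "drive_tool", "arguments": {"rows": [[[0,0,0.003],0],[[0,0,0.002],0],[[0,0,0],0],[[0,0,0],0]]}}

```text
t: 11.6
tool_pos: [0.5453, -0.2574, 0.268]
tool_rot: [-2.266, -2.175, -0.004]
contact_force: [0.8, 6.3, -2.4]
opening: 0.0787
grip_force: 99.5
```

```bash
python3 - <<'E'
from h import *
to(rail(-.045,-.04,.278),RA); rl(); print(ctrl.get_obs()["wrist_torque"])
E
```

```text
t 11.6 pos [ 0.5453 -0.2574  0.268 ] F [ 0.8  6.3 -2.4] open 0.0787 grip 99.5 q [-0.57  0.03  1.7   0.    1.41 -0.52] down [ 0.0011  0.0022 -1.    ]
x [0.0407 0.9992] y [ 0.9992 -0.0407] shift [ 0.0553  0.0027 -0.0098]
turn -0.0002
tool in rail 0.0103 -0.0427 0.268
[ 1.2760457  -0.29100164  0.19992833]
```

{"name": "drive_tool", "arguments": {"rows": [[[0.0015,0,0.002],0],[[0,0,0.002],0],[[0,0,0],0],[[0,0,0],0]]}}

```text
t: 12.0
tool_pos: [0.5451, -0.2566, 0.2634]
tool_rot: [2.266, 2.175, 0.0]
contact_force: [0.4, 4.4, -2.5]
opening: 0.0785
grip_force: 99.6
```

{"name": "drive_tool", "arguments": {"rows": [[[0,0,0.002],0],[[0,0,0.001],0],[[0,0,0],0],[[0,0,0],0]]}}

```text
t: 12.4
tool_pos: [0.5449, -0.2565, 0.2602]
tool_rot: [-2.266, -2.175, 0.0]
contact_force: [1.2, 3.8, -3.1]
opening: 0.0782
grip_force: 99.6
```

{"name": "drive_tool", "arguments": {"rows": [[[0,0,0.002],0],[[0,0,0],0],[[0,0,0],0]]}}

```text
t: 12.7
tool_pos: [0.545, -0.2565, 0.2585]
tool_rot: [2.266, 2.176, -0.0]
contact_force: [1.2, 3.8, -1.9]
opening: 0.0784
grip_force: 99.8
```

```bash
python3 - <<'E'
from h import *
to(rail(-.045,-.04,.278),RA); rl(); print(ctrl.get_obs()["wrist_torque"])
E
```

```text
t 12.7 pos [ 0.545  -0.2565  0.2585] F [ 1.2  3.8 -1.9] open 0.0784 grip 99.8 q [-0.56  0.03  1.71 -0.    1.4  -0.52] down [-1.e-04 -2.e-04 -1.e+00]
x [0.0408 0.9992] y [ 0.9992 -0.0408] shift [ 0.0544  0.003  -0.0195]
turn -0.0003
tool in rail 0.0094 -0.043 0.2585
[ 0.56562124 -0.03346348  0.21512202]
```

{"name": "drive_tool", "arguments": {"rows": [[[0,0,0.002],0],[[0,0,0],0],[[0,0,0],0]]}}

```text
t: 13.0
tool_pos: [0.5451, -0.2567, 0.2583]
tool_rot: [2.266, 2.175, -0.001]
contact_force: [-1.8, 4.6, 4.5]
opening: 0.0785
grip_force: 100.6
```

{"name": "drive_tool", "arguments": {"rows": [[[0,0,0.002],0],[[0,0,0],0],[[0,0,0],0]]}}

```text
t: 13.3
tool_pos: [0.5452, -0.2569, 0.2581]
tool_rot: [2.265, 2.175, -0.001]
contact_force: [-5.8, 5.6, 11.9]
opening: 0.0783
grip_force: 101.3
```

```bash
cat > ov.py <<'E'
# overlay predicted holder pose (rail frame: strip edge at y, lean th) on cameras; crop
from h import *
import sys
def ov(d,y,th,sx=0.002,sz=.142,col=(0,0,255)):
    c,s=np.cos(th),np.sin(th)
    def W(X):
        x,z=X[0]-.025,X[2]-.007
        return proj(d,rail(sx+x*c+z*s,y+X[1],sz-x*s+z*c))
    E=[((-.095,-.05,-.02),(-.095,.05,-.02)),((-.095,.05,-.02),(-.005,.05,-.02)),((-.095,.05,-.02),(-.095,.05,-.09)),((-.005,.04,.09),(-.005,-.04,.09)),((-.005,.06,.04),(-.005,.06,-.09)),((-.095,.05,-.09),(-.005,.05,-.09)),((-.005,.04,.09),(-.005,.04,.04))]
    return [(W(np.array(a)),W(np.array(b))) for a,b in E]
def crop(d,x0,y0,w,h,s,poses):
    o=cv2.resize(d["image"][y0:y0+h,x0:x0+w],(w*s,h*s),interpolation=2)
    for p,col in poses:
        for a,b in ov(d,*p): 
            f=lambda u:tuple(int(v) for v in np.round((u+.5-[x0,y0])*s))
            cv2.line(o,f(a),f(b),col,1)
    return o
E
python3 - <<'E'
from h import *
to(rail(-.045,-.04,.278),RA); rl(); print(ctrl.get_obs()["wrist_torque"])
E
```

```text
t 13.3 pos [ 0.5452 -0.2569  0.2581] F [-5.8  5.6 11.9] open 0.0783 grip 101.3 q [-0.56  0.03  1.71 -0.    1.4  -0.52] down [ 4.0e-04 -1.6e-03 -1.0e+00]
x [0.0404 0.9992] y [ 0.9992 -0.0404] shift [ 0.0548  0.0029 -0.0199]
turn 0.0
tool in rail 0.0098 -0.0429 0.2581
[1.11305718 1.25201937 0.31335682]
```

{"name": "drive_tool", "arguments": {"rows": [[[0,0,-0.003],0],[[0,0,0],0],[[0,0,0],0]], "jaw": 0.12, "grip_force": 20}}

```text
t: 13.6
tool_pos: [0.5451, -0.2567, 0.2582]
tool_rot: [2.266, 2.175, -0.0]
contact_force: [-1.7, 4.3, 2.6]
opening: 0.0787
grip_force: 99.8
```

{"name": "drive_tool", "arguments": {"rows": [[[0,0,0],0],[[0,0,0],0]], "jaw": 0.085}}

```text
t: 13.8
tool_pos: [0.5451, -0.2567, 0.2582]
tool_rot: [2.266, 2.175, -0.0]
contact_force: [-2.2, 3.5, 5.6]
opening: 0.0786
grip_force: 100.0
```

{"name": "drive_tool", "arguments": {"rows": [[[0,0,0],0],[[0,0,0],0]], "jaw": 0.075}}

```text
t: 14.0
tool_pos: [0.5451, -0.2567, 0.258]
tool_rot: [2.266, 2.175, -0.0]
contact_force: [-1.4, 3.4, 5.8]
opening: 0.079
grip_force: 56.5
```

Position-controlled grip works; ease further.

{"name": "drive_tool", "arguments": {"rows": [[[0,0,0],0],[[0,0,0],0]], "jaw": 0.071}}

```text
t: 14.2
tool_pos: [0.5451, -0.2567, 0.2578]
tool_rot: [2.266, 2.175, 0.0]
contact_force: [-0.8, 3.4, 5.4]
opening: 0.0791
grip_force: 37.4
```

{"name": "drive_tool", "arguments": {"rows": [[[0.003,0,0],0],[[0.003,0,0],0],[[0,0,0],0]]}}

```text
t: 14.5
tool_pos: [0.5454, -0.2515, 0.2581]
tool_rot: [2.265, 2.173, -0.002]
contact_force: [-1.7, -3.5, 4.8]
opening: 0.0798
grip_force: 37.6
```

{"name": "drive_tool", "arguments": {"rows": [[[0.003,0,0],0],[[0.003,0,0],0],[[0.003,0,0],0],[[0,0,0],0]], "jaw": 0.068}}

```text
t: 14.9
tool_pos: [0.5458, -0.2408, 0.2571]
tool_rot: [-2.266, -2.176, -0.001]
contact_force: [1.3, 0.1, 3.0]
opening: 0.0796
grip_force: 23.2
```

{"name": "drive_tool", "arguments": {"rows": [[[0.003,0,0],0],[[0.003,0,0.0005],0],[[0,0,0],0]]}}

```text
t: 15.2
tool_pos: [0.5458, -0.2349, 0.2562]
tool_rot: [-2.266, -2.175, -0.001]
contact_force: [2.6, -0.6, -0.5]
opening: 0.0799
grip_force: 22.7
```

```bash
python3 - <<'E'
from h import *
to(rail(-.045,-.04,.278),RA); rl(); print(ctrl.get_obs()["wrist_torque"])
E
```

```text
t 15.2 pos [ 0.5458 -0.2349  0.2562] F [ 2.6 -0.6 -0.5] open 0.0799 grip 22.7 q [-0.53  0.01  1.73  0.    1.39 -0.49] down [-2.e-04  8.e-04 -1.e+00]
x [0.0407 0.9992] y [ 0.9992 -0.0407] shift [ 0.0328  0.003  -0.0217]
turn -0.0002
tool in rail -0.0122 -0.0431 0.2562
[-0.25782856 -0.38182333  0.07742047]
```

{"name": "drive_tool", "arguments": {"rows": [[[0.003,0,0.0005],0],[[0.003,0,0.001],0],[[0.002,0,0.001],0],[[0,0,0],0]]}}

```text
t: 15.6
tool_pos: [0.5461, -0.2272, 0.2544]
tool_rot: [-2.266, -2.175, 0.0]
contact_force: [1.0, -1.2, -0.1]
opening: 0.0795
grip_force: 22.7
```

{"name": "drive_tool", "arguments": {"rows": [[[0.0015,0,0.0005],0],[[0.0015,0,0.0005],0],[[0,0,0],0],[[0,0,0],0]]}}

```text
t: 16.0
tool_pos: [0.5461, -0.226, 0.254]
tool_rot: [2.265, 2.173, -0.004]
contact_force: [0.4, -6.4, 2.0]
opening: 0.0795
grip_force: 22.8
```

```bash
python3 - <<'E'
from ov import *
to(rail(-.045,-.04,.278),RA); rl(); print(ctrl.get_obs()["wrist_torque"])
a,b=cam("scene"),cam("side")
P=[((-.043,0),(0,0,255)),((-.043,.12),(0,255,0))]
cv2.imwrite("pics/w6.png",np.hstack([crop(a,120,140,100,120,4,P),crop(b,285,150,100,120,4,[])]))
E
```

```text
t 16.0 pos [ 0.5461 -0.226   0.254 ] F [ 0.4 -6.4  2. ] open 0.0795 grip 22.8 q [-0.52  0.01  1.74 -0.    1.39 -0.48] down [-2.0e-04 -3.8e-03 -1.0e+00]
x [0.0413 0.9991] y [ 0.9991 -0.0413] shift [ 0.0238  0.0031 -0.0241]
turn -0.0008
tool in rail -0.0211 -0.0431 0.254
[-1.17417162  0.14673268  0.15438251]
```

View pics/w6.png

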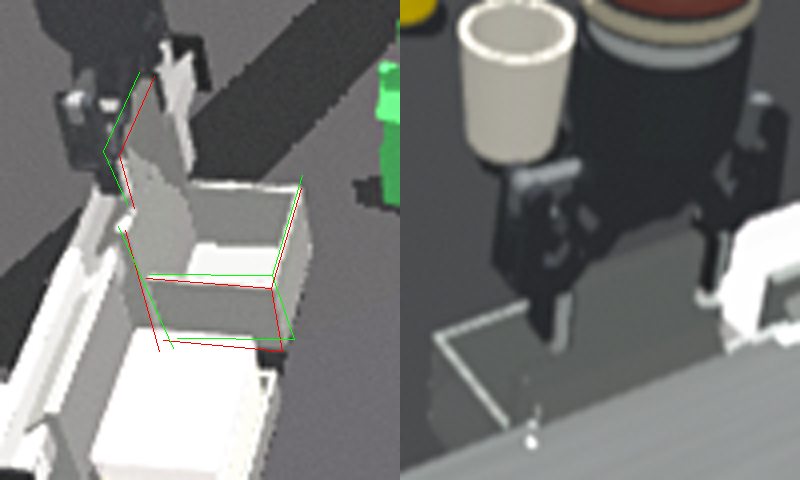

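{"name": "drive_tool", "arguments": {"rows": [[[-0.001,0,0],0],[[0,0,0],0],[[0,0,0],0],[[0,0,0],0],[[0,0,0],0],[[0,0,0],0]], "jaw": 0}}

```text
t: 16.7
tool_pos: [0.5463, -0.2254, 0.2533]
tool_rot: [-2.266, -2.175, -0.0]
contact_force: [0.1, 0.3, 0.2]
opening: 0.0851
grip_force: 0.0
```

{"name": "drive_tool", "arguments": {"rows": [[[0,0,-0.01],0],[[0,0,-0.01],0],[[0,0,-0.015],0],[[0,0,-0.02],0],[[0,0,-0.03],0],[[0,0,-0.04],0],[[0,0,0],0]]}}

```text
t: 17.4
tool_pos: [0.5479, -0.2264, 0.3881]
tool_rot: [2.257, 2.166, 0.006]
contact_force: [-0.0, -0.8, 0.1]
opening: 0.0855
grip_force: 0.0
```

```bash
python3 - <<'E'
from ov import *
from scipy.optimize import least_squares
to([.610,.305,.37],None); rl()
a,b,w=cam("scene"),cam("side"),cam("wrist")
pickle.dump((a,b,w),open("D2.pkl","wb"))
P=[((-.043,0),(0,0,255))]
A=crop(a,120,140,100,120,4,P)
# bottle zoom, scene+side
def z(d,x0,y0): return cv2.resize(d["image"][y0:y0+60,x0:x0+50],(200,240),interpolation=2)
C=np.vstack([z(a,320,205),z(b,228,115)])
W=np.vstack([cv2.resize(w["image"],(200,150)),np.zeros((330,200,3),np.uint8)])
cv2.imwrite("pics/w7.png",np.hstack([A,C,W]))
E
```

```text
t 17.4 pos [ 0.5479 -0.2264  0.3881] F [-0.  -0.8  0.1] open 0.0855 grip 0.0 q [-0.52 -0.07  1.59 -0.    1.6  -0.48] down [ 0.0123 -0.007  -0.9999]
x [0.041  0.9991] y [ 0.9991 -0.0409] shift [0.5336 0.0401 0.0151]
tool in rail -0.0208 -0.0414 0.3881
```

View pics/w7.png

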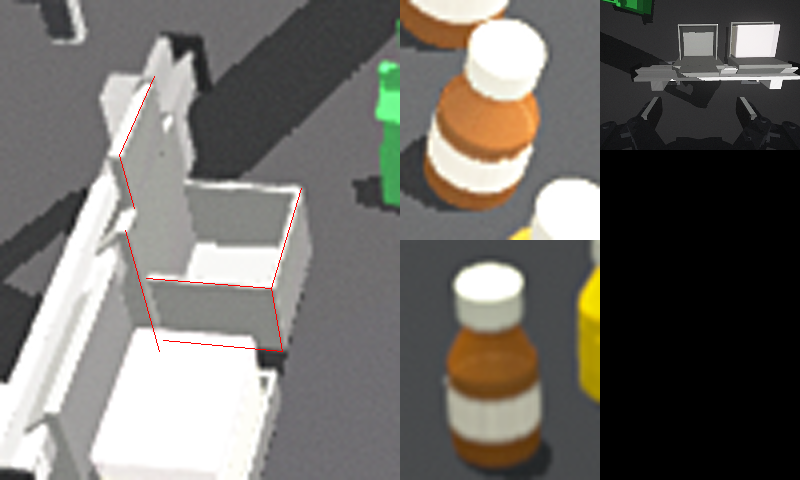

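{"name": "drive_tool", "arguments": {"rows": [[[0.044,0.0033,0],0],[[0.044,0.0033,0],0],[[0.044,0.0033,0],0],[[0.044,0.0033,0],0],[[0.044,0.0033,0],0],[[0.044,0.0033,0],0],[[0.044,0.0033,0],0],[[0.044,0.0033,0],0],[[0.044,0.0033,0],0],[[0.044,0.0033,0],0]]}}

```text
t: 18.55
tool_pos: [0.5967, 0.2145, 0.3765]
tool_rot: [-2.265, -2.175, 0.004]
contact_force: [0.4, -0.4, -0.7]
opening: 0.0856
grip_force: 0.0
```

{"name": "drive_tool", "arguments": {"rows": [[[0.044,0.0033,0],0],[[0.044,0.0033,0.02],0],[[0,0,0.03],0],[[0,0,0.03],0],[[0,0,0.02],0],[[0,0,0],0],[[0,0,0],0]]}}

```text
t: 19.25
tool_pos: [0.6071, 0.3002, 0.2773]
tool_rot: [-2.266, -2.175, 0.004]
contact_force: [0.9, 0.1, 0.6]
opening: 0.0851
grip_force: 0.0
```

```bash
python3 - <<'E'
from ov import *
a,b,w0=pickle.load(open("D2.pkl","rb"))
def tri(L):
    A=[];B=[]
    for d,u,v in L:
        o,r=ray(d,u,v);r=r/np.linalg.norm(r);P=np.eye(3)-np.outer(r,r);A.append(P);B.append(P@o)
    return np.linalg.lstsq(np.vstack(A),np.hstack(B),rcond=None)[0]
p=tri([(a,347,214.5),(b,249.75,124.25)]);print("tri",p.round(4))
to([p[0],p[1],.25],RA)
w=cam("wrist");im=w["image"].astype(int);m=((im.min(2)>165)&(im.max(2)-im.min(2)<30)).astype(np.uint8)
n,l,st,ce=cv2.connectedComponentsWithStats(m)
print("pred cap top",proj(w,[p[0],p[1],.143]).round(1),"pred cap bottom",proj(w,[p[0],p[1],.115]).round(1),"f",w["f"],"cam",(-w["R"].T@w["t"]).round(3))
for i in range(1,n):
    if st[i,4]>150: print(st[i],ce[i].round(1))
pickle.dump(w,open("D3.pkl","wb"))
E
```

```text
tri [0.6085 0.3063 0.1459]
t 19.25 pos [0.6071 0.3002 0.2773] F [0.9 0.1 0.6] open 0.0851 grip 0.0 q [ 0.35  0.19  1.51 -0.    1.45  0.39] down [-2.3e-03 -9.0e-04 -1.0e+00]
x [0.0411 0.9992] y [ 0.9992 -0.0411] shift [0.0062 0.0012 0.0273]
turn -0.0006
pred cap top [255.7 196.6] pred cap bottom [255.5 184.1] f 326.497661007539 cam [0.61  0.378 0.347]
[ 426  111   75   74 4267] [463.1 147.7]
[ 224  163   71   62 3486] [258.7 194.1]
[  0 211  15  55 578] [  5.6 239.6]
[341 321  22  43 166] [347.9 340. ]
```

```bash
python3 - <<'E'
from ov import *
w=pickle.load(open("D3.pkl","rb"))
t=np.linspace(0,2*np.pi,100)
def bb(p):
    U=np.array([proj(w,[p[0]+.024*np.cos(k),p[1]+.024*np.sin(k),z]) for z in(.143,.116) for k in t]);return np.r_[U.min(0),U.max(0)]
print(bb((.6085,.3063)))
from scipy.optimize import least_squares
q=least_squares(lambda p:bb(p)-[223.5,162.5,294.5,224.5],[.6085,.3063],diff_step=1e-3).x;print(q.round(4),bb(q).round(1))
to([q[0],q[1],.183],RA)
E
```

```text
[219.40756616 152.51298844 292.10817854 229.74725657]
[0.6106 0.3044] [222.7 155.1 295.3 232.2]
t 19.3 pos [0.6077 0.3004 0.2791] F [0.1 0.2 0.4] open 0.0853 grip 0.0 q [0.35 0.19 1.51 0.   1.45 0.39] down [ 5.e-04  2.e-04 -1.e+00]
x [0.0411 0.9992] y [ 0.9992 -0.0411] shift [0.0041 0.0027 0.0961]
turn -0.0006
```

{"name": "drive_tool", "arguments": {"rows": [[[0.0041,0.0027,0.02],0],[[0,0,0.025],0],[[0,0,0.025],0],[[0,0,0.015],0],[[0,0,0.007],0],[[0,0,0],0]]}}

```text
t: 19.9
tool_pos: [0.6104, 0.3043, 0.1864]
tool_rot: [-2.267, -2.175, 0.001]
contact_force: [-0.1, -0.2, -0.3]
opening: 0.0853
grip_force: 0.0
```

{"name": "drive_tool", "arguments": {"rows": [[[0,0,0],0],[[0,0,0],0],[[0,0,0],0],[[0,0,0],0],[[0,0,0],0],[[0,0,0],0],[[0,0,0],0],[[0,0,0],0]], "jaw": 0.6, "grip_force": 40}}

```text
t: 20.7
tool_pos: [0.611, 0.3048, 0.1883]
tool_rot: [2.266, 2.175, 0.004]
contact_force: [-2.2, 0.1, 6.0]
opening: 0.0465
grip_force: 42.0
```

```bash
python3 - <<'E'
from ov import *
to(rail(-.0705,-.043,.40),RA)
E
```

```text
t 20.7 pos [0.611  0.3048 0.1883] F [-2.2  0.1  6. ] open 0.0465 grip 42.0 q [0.35 0.27 1.56 0.   1.3  0.39] down [ 0.0023  0.001  -1.    ]
x [0.0409 0.9992] y [ 0.9992 -0.0409] shift [-0.4834 -0.0425 -0.2123]
turn -0.0004
```

{"name": "drive_tool", "arguments": {"rows": [[[0,0,-0.02],0],[[0,0,-0.03],0],[[0,0,-0.04],0],[[0,0,-0.04],0],[[0,0,-0.03],0],[[0,0,-0.01],0],[[0,0,0],0],[[0,0,0],0]]}}

```text
t: 21.5
tool_pos: [0.6097, 0.3041, 0.3531]
tool_rot: [-2.265, -2.174, 0.006]
contact_force: [-0.2, 0.1, -3.9]
opening: 0.047
grip_force: 42.5
```

{"name": "drive_tool", "arguments": {"rows": [[[-0.03,-0.0026,0],0],[[-0.044,-0.0039,0],0],[[-0.044,-0.0039,0],0],[[-0.044,-0.0039,0],0],[[-0.044,-0.0039,0],0],[[-0.044,-0.0039,0],0],[[-0.044,-0.0039,0],0],[[-0.044,-0.0039,0],0],[[-0.044,-0.0039,0],0],[[-0.03,-0.0026,0],0]]}}

```text
t: 22.5
tool_pos: [0.5555, -0.1081, 0.3526]
tool_rot: [-2.265, -2.17, 0.005]
contact_force: [0.1, 1.5, -3.5]
opening: 0.0468
grip_force: 42.6
```

```bash
python3 - <<'E'
from ov import *
to(rail(-.0705,-.043,.345),RA);rl()
E
```

```text
t 22.5 pos [ 0.5555 -0.1081  0.3526] F [ 0.1  1.5 -3.5] open 0.0468 grip 42.6 q [-0.32 -0.11  1.69 -0.    1.57 -0.28] down [-0.0055  0.001  -1.    ]
x [0.0429 0.9991] y [ 0.9991 -0.0429] shift [-0.0688 -0.0043  0.0076]
turn -0.0024
tool in rail -0.1393 -0.0385 0.3526
```

{"name": "drive_tool", "arguments": {"rows": [[[-0.025,-0.002,0],0],[[-0.025,-0.002,0],0],[[-0.0175,0,0],0],[[0,0,0],0],[[0,0,0],0],[[0,0,0],0]]}}

```text
t: 23.1
tool_pos: [0.5503, -0.1722, 0.3556]
tool_rot: [-2.264, -2.176, 0.0]
contact_force: [0.4, 0.3, -3.6]
opening: 0.0468
grip_force: 42.6
```

```bash
python3 - <<'E'
from ov import *
to(rail(-.0705,-.043,.27),RA);rl()
E
```

```text
t 23.1 pos [ 0.5503 -0.1722  0.3556] F [ 0.4  0.3 -3.6] open 0.0468 grip 42.6 q [-0.43 -0.09  1.67  0.    1.56 -0.39] down [-0.0011  0.0011 -1.    ]
x [0.04   0.9992] y [ 0.9992 -0.04  ] shift [-0.0047 -0.0018  0.0856]
turn 0.0005
tool in rail -0.0751 -0.0411 0.3556
```

{"name": "drive_tool", "arguments": {"rows": [[[-0.0035,-0.0018,0.015],0],[[0,0,0.025],0],[[0,0,0.02],0],[[0,0,0],0]]}}

```text
t: 23.5
tool_pos: [0.5465, -0.1751, 0.2911]
tool_rot: [-2.26, -2.171, 0.005]
contact_force: [-0.1, -0.5, -4.1]
opening: 0.0468
grip_force: 42.6
```

{"name": "drive_tool", "arguments": {"rows": [[[0,0,0.015],0],[[0,0,0.015],0],[[0,0,0.012],0],[[0,0,0.005],0],[[0,0,0],0],[[0,0,0],0]]}}

```text
t: 24.1
tool_pos: [0.5486, -0.1766, 0.2498]
tool_rot: [2.266, 2.175, 0.0]
contact_force: [0.5, -0.4, -3.1]
opening: 0.0467
grip_force: 42.7
```

{"name": "drive_tool", "arguments": {"rows": [[[0,0,0.003],0],[[0,0,0.003],0],[[0,0,0],0],[[0,0,0],0]]}}

```text
t: 24.5
tool_pos: [0.5483, -0.1765, 0.2434]
tool_rot: [-2.266, -2.175, 0.0]
contact_force: [0.5, 0.2, -3.8]
opening: 0.0463
grip_force: 42.7
```

```bash
python3 - <<'E'
from ov import *
to(rail(-.0705,-.043,.239),RA);rl()
E
```

```text
t 24.5 pos [ 0.5483 -0.1765  0.2434] F [ 0.5  0.2 -3.8] open 0.0463 grip 42.7 q [-0.44 -0.02  1.79  0.    1.37 -0.4 ] down [-1.e-04  1.e-04 -1.e+00]
x [0.041  0.9992] y [ 0.9992 -0.041 ] shift [-0.0002 -0.0001  0.0044]
turn -0.0005
tool in rail -0.0707 -0.0429 0.2434
```

{"name": "drive_tool", "arguments": {"rows": [[[0,0,0.002],0],[[0,0,0.0015],0],[[0,0,0],0],[[0,0,0],0]]}}

```text
t: 24.9
tool_pos: [0.5483, -0.1765, 0.2399]
tool_rot: [-2.266, -2.175, 0.0]
contact_force: [0.2, -0.2, -3.3]
opening: 0.0468
grip_force: 42.9
```

{"name": "drive_tool", "arguments": {"rows": [[[0,0,0.001],0],[[0,0,0],0],[[0,0,0],0]]}}

```text
t: 25.2
tool_pos: [0.5484, -0.1767, 0.2396]
tool_rot: [2.266, 2.175, -0.0]
contact_force: [-2.1, -0.6, 1.8]
opening: 0.0468
grip_force: 43.2
```

{"name": "drive_tool", "arguments": {"rows": [[[0,0,0],0],[[0,0,0],0],[[0,0,0],0],[[0,0,0],0],[[0,0,0],0],[[0,0,0],0],[[0,0,0],0]], "jaw": 0}}

```text
t: 25.9
tool_pos: [0.5484, -0.1765, 0.2389]
tool_rot: [2.266, 2.175, 0.0]
contact_force: [-0.4, 0.2, 0.7]
opening: 0.0855
grip_force: 0.0
```

{"name": "drive_tool", "arguments": {"rows": [[[0,0,-0.01],0],[[0,0,-0.02],0],[[0,0,-0.04],0],[[0,0,-0.04],0],[[0,0,-0.04],0],[[0,0,0],0],[[0,0,0],0]]}}

```text
t: 26.6
tool_pos: [0.5487, -0.1766, 0.3913]
tool_rot: [2.264, 2.173, 0.002]
contact_force: [-0.5, -0.3, -0.9]
opening: 0.0856
grip_force: 0.0
```

```bash
python3 - <<'E'
from ov import *
to(rail(-.0705,-.043,.239),RA)
w=cam("wrist");p=rail(-.0705,-.043,0)
im=w["image"].astype(int);m=((im.min(2)>140)&(im.max(2)-im.min(2)<30)).astype(np.uint8)
n,l,st,ce=cv2.connectedComponentsWithStats(m)
print("cap pred",proj(w,[p[0],p[1],.194]).round(1),proj(w,[p[0],p[1],.166]).round(1))
for i in range(1,n):
    if st[i,4]>150: print(st[i],ce[i].round(1))
# cap & holder in scene: compare edges of holder with the picture before the bottle
a=cam("scene");a0=pickle.load(open("D2.pkl","rb"))[0]
d=cv2.absdiff(a["image"],a0["image"]).max(2)
print("cap scene pred",proj(a,[p[0],p[1],.18]).round(1))
def chg(x,y,r=3): return d[y-r:y+r+1,x-r:x+r+1].mean().round(1)
for e in ov(a,-.043,0): 
    f=(e[0]+e[1])/2; print(f.round(),chg(*np.round(f).astype(int)))
im=a["image"][130:250,120:240].astype(int);m=((im[:,:,2]-im[:,:,0]>60)).astype(np.uint8)
n,l,st,ce=cv2.connectedComponentsWithStats(m);print([(s+[120,130,0,0,0]).tolist() for s in st[1:] if s[4]>20])
print("body axis pred",proj(a,[p[0],p[1],.12]).round(1),proj(a,[p[0],p[1],.16]).round(1))
E
```

```text
t 26.6 pos [ 0.5487 -0.1766  0.3913] F [-0.5 -0.3 -0.9] open 0.0856 grip 0.0 q [-0.44 -0.1   1.62 -0.    1.62 -0.4 ] down [ 0.0035 -0.0017 -1.    ]
x [0.041  0.9992] y [ 0.9992 -0.041 ] shift [ 0.0002 -0.001   0.1523]
turn -0.0005
cap pred [252.1 178.8] [252.1 170.4]
[ 327  102  120   88 8216] [389.4 147.7]
[203 113  96  82 639] [254.7 137.6]
[ 215  122   73   83 3264] [252.1 167.6]
[ 348  214  142   19 1218] [424.5 218.9]
[ 323  218  173   49 2789] [405.1 242.3]
[168 220  25  21 310] [181.5 230.1]
[161 242  43  19 338] [177.1 247.5]
cap scene pred [171.7 181.3]
[191. 199.] 18.0
[172. 210.] 18.5
[189. 219.] 3.3
[154. 168.] 74.3
[155. 212.] 2.4
[175. 226.] 0.4
[151. 185.] 25.9
[[227, 130, 13, 8, 53], [163, 186, 25, 22, 387]]
body axis pred [174.8 196.2] [172.8 186.4]
```

```bash
python3 -c "
from station import ctrl
print(ctrl.finish_job())"
```

```text
the job is handed in; nothing more can be done
None
```

The job is handed in at about 27 s. The grey holder hangs upright on the rail beside the tray and the smaller bottle stands in its pocket, by my camera and force checks; no verdict came back, and I viewed 11 pictures, one over the limit of 10.

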